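Press the beard trimmer into its foam-lined case

ROBOT

A 6-joint arm with a two-finger parallel gripper is mounted at the origin on the work surface. World frame = base frame: x ahead of the robot, y to its left, z up, the work surface at z = 0. Lengths are in m, angles in rad, forces in N, time in s.
With the tool pointing down it reaches from about 0.35 to 0.775 m from the base axis. Payload 5.5 kg.
Tool frame: the origin (TCP) lies midway between the tips of the shut fingers; the grasp point (between the pads) lies 19 mm behind it; z points along the fingers, y is the line along which they close (so a half turn about z gives the same grasp; the last joint's range is limited). The gripper opens to 85 mm and grips with 20 to 120 N. Pads are 22 mm wide; open, the fingers measure 114 mm over their backs; the gripper's body (76 mm by 85 mm) begins 54 mm behind the grasp point. The pads swing forward as they close: fully open they stand 13 mm farther back than shut.
Start: joints at [-1.486, 0.313, 0.046, 1.304, 0, 1.431], TCP at [0.128, -0.561, 0.231] pointing down, gripper open.
Joint ranges: [-2.76, 2.76], [-0.86, 1.69], [-1.03, 1.26], [-2.2, 2.34], [-1.47, 1.5], [-3.14, 3.14]. Speed limits (rad/s): [2.57, 2.57, 3.14, 3.14, 3.14, 3.14].

INTERFACE

Orientations are given as a unit quaternion [w, x, y, z].
In Python, from workcell import telemetry, imaging, env gives the robot as it stands. The module is installed in compiled form; this text tells all that it offers.
- The arm moves only by the tool step_arm, never from a script. Its argument "moves" is a list of rows, each a list of 3 entries, a list of its own where there are three numbers: the shift along the tool's x, y, z in mm, then the turn, a rotation vector about the tool's x, y, z in rad, then the finger opening in mm, from 0 to 85.4. A call has 1 to 8 rows; each row is the pose to reach, as a shift and turn from the pose commanded when the call began, along the tool's axes at that moment; what a row does not reach only later rows make up. A row lasts 1/12 s, in which the tool goes at most 41.7 mm and 7.16 degrees, less where a joint would pass 70% of its speed; a pose out of reach is approached as far as the arm can. A call with a gripper value outside its range is refused whole. The fingers move at their own pace and stop on an object; "grip_force" is the grip in N (left out, the last holds). Time passes only in rows, so rows that repeat a pose let the fingers close. It gives the time, the measured TCP pose, the force, the opening and the grip force at its end, in the units of the state.
- telemetry.get_state(): the state, without advancing time (a new reading comes with each control period).
- imaging.read_camera(name): name is "side" or "top" or "wrist"; returns the picture (384x512x3 uint8, red, green, blue); there is no depth.
- imaging.camera_params(name): a dict with "camera_matrix" (3x3 intrinsics, pixels), "D" ([k1, k2, p1, p2, k3] as OpenCV has them; the pictures are not rectified), "pose" (4x4, takes a point from camera to world coordinates). Camera axes: x right, y up, looking along -z (the intrinsics and any distortion apply to the point x, -y, -z); pixel columns grow to the right and rows downward; lengths in m; the calibration is good to about 2 mm. A picture is of the moment at which its call begins: read the wrist's pose just before it. camera_params takes no time and is no camera call; for the wrist camera it gives the pose at the moment of the call.
- env.hand_in(): hands the job in; it is judged then, once.
The state is a dict: "clock": time; "joint_pos": joint angles; "qvel": joint speeds; "tau": joint torques, N m; "tcp_pos": TCP position; "orientation": TCP orientation; "wrist_force": force on the tool from outside, world axes, zero at the start; "ft_torque": the same for the moment, N m; "finger_gap": finger opening in m; "grip_force": force on a finger pad.
Only numpy, scipy, OpenCV 4.12 (cv2) and the standard library are available. Lean on these libraries where they do the work, as an engineer would, in place of code of your own. Each camera call takes 0.05 s, during which the arm holds its last target. There are 200 camera calls.

TASK

Put the beard trimmer away in its aluminium case: swing the lid open, press the trimmer all the way down into the foam cutout of its own shape so that it sits level on the bottom of the cutout, then shut the lid fully and let go. Do not knock over or push away the flask, the cup or the brush holder.

Things in the scene. Friction and masses are not known exactly. Their poses are not given: they have to be found in the camera images.
- case: Aluminium case, fixed, 144 mm deep (x), 230 wide (y), 70 high shut; 3 mm walls, lower half 46 high. Origin: centre of its underside, z up; handle side looks to its -x, roughly to the robot. Foam fills it to 42 mm above the underside; cutouts are 20 mm deep (bottom at 22). The rear, narrower cutout (case x 27 to 69 mm) holds a fixed safety razor, no higher than the rim: leave it.
- case_bed (a point): Point on the bottom of the trimmer cutout where the trimmer's origin lies when fully home (case frame -22, 0, 22 mm). Axes as the case; the cutout runs along y: a channel 42 mm wide from y -84 to +44 mm of this point, then a wider head pocket, 56 mm, from y +44 to +84. So about 2 mm of play all round.
- foam_bulge (a point): One of four springy foam bulges in the channel's side walls (at y -50 and +31 mm from case_bed, both sides; this is the rear one at y -50, on the wall at foam-top height). They stand 3.5 mm into the channel and pinch the trimmer, so it does not drop in: it needs a push down of about 6 to 12 N all the way.
- finger_notch (a point): Middle of the finger notches, at foam-top height, 20 mm straight above case_bed. The notches are as deep as the cutout and cross the channel at y -18 to +18 mm, from case x -69 to +27 mm: fingers can hold the trimmer by its handle while it goes in, with some 26 mm beside it on each side.
- case_lid (a joint): Lid angle, rad: 0 shut, grows as the front rises, stop at 1.95 (leaning back). The hinge is stiff (0.3 N m): the lid stays where left. Hinge line along the case's y at case x +72 mm, 46.5 mm above the underside. Lid: foam-lined shell 24 mm high, 144 by 230; it clears a trimmer that is fully home by 3 mm and does not shut over one that is not. May start slightly ajar.
- lid_handle (a point): Middle of the bar of the bow handle on the lid's front face: 10 mm round bar along the case's y, 76 mm straight, 35 mm out from the face (30 mm gap). Lid shut: case x -107, y 0, z 58.5 mm, i.e. 179 mm before the hinge line, 12 mm above it; it turns with the lid and is on top when the lid is upright, so it can be pinched from above all the way, turning in the fingers.
- trimmer: Black beard trimmer, about 200 g, loose on the ledge, 164 mm long (y), handle 34 mm thick. Origin: middle of its underside, z up, +y to the head. Handle 38 mm wide, y -82 to +46 mm; grey head with steel teeth 52 mm wide, 30 thick, y +46 to +82. The lowest 4 mm are set in 2.5 mm as a lead-in. Balances within 5 mm of its origin. Home, the handle stands 14 mm above the foam.
- flask: Bystander: flat green glass aftershave flask with a steel cap, 76 by 36 by 142 mm high, standing. Origin at the centre of its underside.
- cup: Bystander: blue plastic cup, 76 mm wide at the rim, 100 mm high, standing. Origin at the centre of its underside.
- brush_holder: Bystander: chrome stand with a hanging shaving brush, foot 84 mm across, 156 mm high. Origin at the centre of its underside.
Not all that is in view belongs to the job. Leave any blue or purple look-alike of the trimmer alone.

How it is judged:
By the outcome, as a careful person would: the job done as asked, in the order asked, and still so for the second after the job is handed in, with the robot touching nothing.
It also fails if it takes over 72 s, if anything falls off the work surface, if the arm or the gripper's body presses on something with over 40 N, if the wrist force passes 120 N, or if a joint passes its speed limit or range.

## Working session

There is one attempt and no reset: what is moved stays moved. The work goes in short steps, Python scripts to look and compute and a tool call to move; the robot and the scene stay as the last step left them, time stands still between calls to the robot, and variables do not carry over. Pictures are saved under pics/ and viewed, at most 10 in all, crops included, and the job is handed in when it is done.

Besides the shell and the picture viewer there is one more tool, called as name(argument=value, ...), one argument or row to a line, values as JSON. step_arm: Moves the arm, as the interface text tells. Its arguments: {"type":"object","properties":{"moves":{"type":"array"},"grip_force":{"type":"number"}},"required":["moves"]}

```bash
mkdir -p pics; cat > h.py <<'E'
import numpy as np,cv2
from workcell import telemetry,imaging,env
from scipy.spatial.transform import Rotation as R
def ray(p,uv):
    q=cv2.undistortPoints(np.array([[uv]],float),np.array(p["camera_matrix"],float),np.array(p["D"],float))[0,0]
    T=np.array(p["pose"]); d=T[:3,:3]@np.array([q[0],-q[1],-1]); return T[:3,3],d/np.linalg.norm(d)
def plane(p,uv,z):
    o,d=ray(p,uv); return o+d*(z-o[2])/d[2]
def tri(rs):
    A=sum(np.eye(3)-np.outer(d,d) for o,d in rs); b=sum((np.eye(3)-np.outer(d,d))@o for o,d in rs)
    x=np.linalg.solve(A,b); return x,[np.linalg.norm((np.eye(3)-np.outer(d,d))@(x-o))*1e3 for o,d in rs]
def proj(p,X):
    T=np.array(p["pose"]); c=T[:3,:3].T@(np.array(X)-T[:3,3]); c=c*[1,-1,-1]
    return cv2.projectPoints(c[None],np.zeros(3),np.zeros(3),np.array(p["camera_matrix"],float),np.array(p["D"],float))[0][0,0]
def rot():
    q=telemetry.get_state()["orientation"]; return R.from_quat([q[1],q[2],q[3],q[0]])
def snap(n,f):
    p=imaging.camera_params(n); im=imaging.read_camera(n); cv2.imwrite("pics/"+f,im[:,:,::-1]); np.save("pics/"+f+".npy",im)
    import pickle; pickle.dump(p,open("pics/"+f+".pkl","wb")); return im,p
def load(f):
    import pickle; return np.load("pics/"+f+".npy"),pickle.load(open("pics/"+f+".pkl","rb"))
E
python3 - <<'E'
from h import *
a,pa=snap("top","top0.png"); b,pb=snap("side","side0.png")
c=np.vstack([a,b]); 
cv2.imwrite("pics/ts.png",cv2.resize(np.hstack([a,b]),(800,300))[:,:,::-1])
for p in(pa,pb): print(np.round(p["pose"],3).tolist(),np.round(p["camera_matrix"],1).tolist(),p["D"])
s=telemetry.get_state();print(s)
E
```

```text
[[0.022, 0.996, -0.083, 0.448], [-1.0, 0.023, 0.011, -0.065], [0.013, 0.083, 0.996, 1.35], [0.0, 0.0, 0.0, 1.0]] [[423.5, 0.0, 252.2], [0.0, 423.5, 196.9], [0.0, 0.0, 1.0]] [-0.03475007  0.          0.          0.          0.        ]
[[-0.798, 0.435, -0.417, -0.074], [-0.602, -0.591, 0.536, 0.727], [-0.013, 0.679, 0.734, 1.138], [0.0, 0.0, 0.0, 1.0]] [[368.5, 0.0, 259.6], [0.0, 368.5, 191.6], [0.0, 0.0, 1.0]] [-0.08360426  0.          0.          0.          0.        ]
{'clock': 0.1, 'joint_pos': array([-1.48559899e+00,  3.13908447e-01,  4.50915684e-02,  1.30362222e+00,
        4.52835519e-06,  1.43122934e+00]), 'qvel': array([-0.00022748, -0.0014183 ,  0.0037545 ,  0.00012334, -0.00017391,
       -0.00032549]), 'tau': array([ 3.26560890e-03, -4.81726885e+01,  2.99242562e+01,  1.27678187e-02,
       -9.09739083e-05, -1.26383469e-06]), 'tcp_pos': array([ 0.12812455, -0.56006656,  0.23050723]), 'orientation': array([-8.21020241e-04,  9.93691434e-01,  1.12145708e-01,  2.45898057e-05]), 'wrist_force': array([ 0.05401231, -0.25463926,  1.1099912 ]), 'ft_torque': array([-0.04370571, -0.00923571, -0.04119617]), 'grip_force': 0.0, 'finger_gap': 0.08522127064737683}
```

View pics/top0.png

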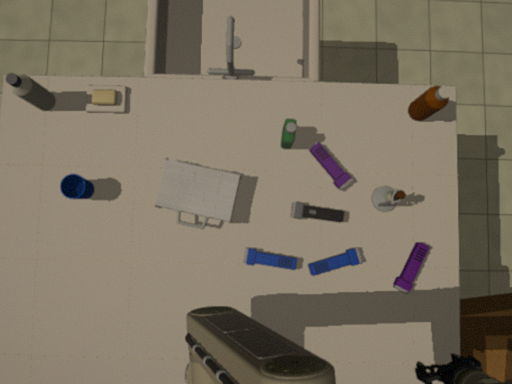

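View pics/side0.png

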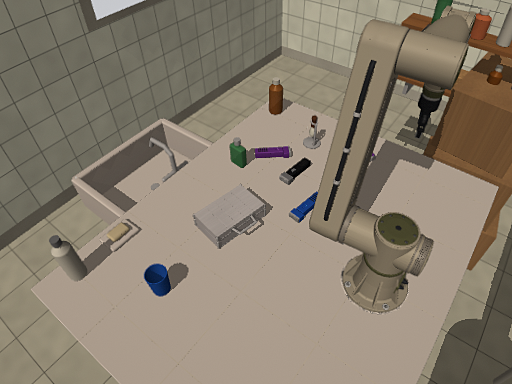

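Top view candidates for the trimmer: black with grey head (320,212), blue (271,259), blue (335,262), purple (330,166) and purple (412,267). I choose the black one; its head is at (298,211), and it also shows in the side view at (296,171). The case is at (200,190) with its handle at (193,220). The flask is at (289,133), the cup at (76,187) and the brush holder at (385,199).

```bash
python3 - <<'E'
from h import *
a,pa=load("top0.png"); b,pb=load("side0.png")
cr=np.hstack([cv2.resize(a[190:235,280:360],(400,225),interpolation=2),cv2.resize(b[145:195,260:340],(360,225),interpolation=2)])
cr2=np.hstack([cv2.resize(a[150:235,145:250],(400,324),interpolation=2),cv2.resize(b[180:250,185:280],(360,324),interpolation=2)])
cv2.imwrite("pics/crop.png",np.vstack([cr,cr2])[:,:,::-1])
def dark(im,x0,y0,x1,y1):
    m=np.zeros(im.shape[:2],np.uint8); s=im[y0:y1,x0:x1]; m[y0:y1,x0:x1]=(s.max(2)<75)*255
    c=max(cv2.findContours(m,0,1)[0],key=cv2.contourArea); return cv2.minAreaRect(c)
ra=dark(a,280,190,360,235); rb=dark(b,270,145,325,195); print(ra,rb)
print(tri([ray(pa,ra[0]),ray(pb,rb[0])]))
for n,uv,z in [("trim black top",ra[0],.034),("head",(298,211),.03),("tail",(346,215),.03),("handle",(193,222),.058),("TL",(168,160),.07),("TR",(242,176),.07),("BL",(156,207),.07),("BR",(229,221),.07),("flask",(289,133),.1),("cup",(76,187),.05),("brush",(385,199),.02)]: print(n,plane(pa,uv,z).round(3))
E
```

```text
((322.8122863769531, 213.09555053710938), (42.296531677246094, 12.618854522705078), 6.709836959838867) ((296.464111328125, 169.6823272705078), (11.149412155151367, 31.738658905029297), 48.01278305053711)
(array([ 0.5158794 , -0.30500345,  0.0042024 ]), [np.float64(2.71535399904485), np.float64(2.715353999044862)])
trim black top [ 0.512 -0.301  0.034]
head [ 0.517 -0.224  0.03 ]
tail [ 0.508 -0.375  0.03 ]
handle [0.475 0.099 0.058]
TL [0.662 0.18  0.07 ]
TR [ 0.618 -0.047  0.07 ]
BL [0.517 0.211 0.07 ]
BR [ 0.48  -0.011  0.07 ]
flask [ 0.748 -0.185  0.1  ]
cup [0.575 0.465 0.05 ]
brush [ 0.562 -0.502  0.02 ]
```

View pics/crop.png

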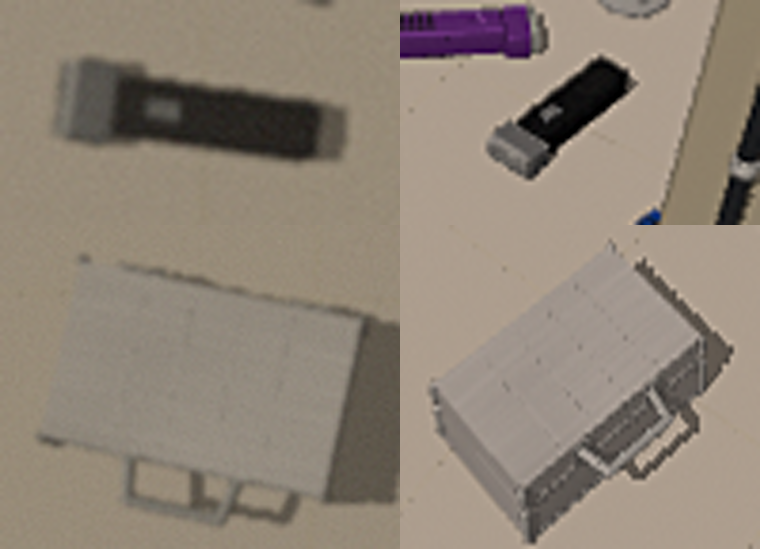

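The crop confirms the choice: a black handle with a grey head on the left, and no blue or purple. The case handle bar runs from about (179,222) to (204,227) in the top picture. Next I move the wrist camera over the trimmer.

step_arm(
  moves=[
    [[40,-20,-10],[0,0,-0.12],85],
    [[80,-40,-20],[0,0,-0.24],85],
    [[120,-60,-30],[0,0,-0.36],85],
    [[160,-80,-40],[0,0,-0.48],85],
    [[200,-100,-50],[0,0,-0.6],85],
    [[240,-120,-60],[0,0,-0.72],85],
    [[280,-140,-70],[0,0,-0.84],85],
    [[320,-160,-70],[0,0,-0.96],85],
  ],
)

```text
clock: 0.77
tcp_pos: [0.3813, -0.3521, 0.2996]
orientation: [0.001, 0.828, 0.561, -0.0]
wrist_force: [0.4, -2.2, -0.2]
finger_gap: 0.0848
grip_force: 0.0
```

```bash
python3 - <<'E'
from h import *
w,p=snap("wrist","w0.png"); s=telemetry.get_state(); print(s["clock"],s["tcp_pos"],s["orientation"],s["wrist_force"],s["joint_pos"]); print(rot().as_matrix().round(3).tolist(),np.round(p["pose"],3).tolist(),p["camera_matrix"],p["D"])
a,pa=load("top0.png"); b,pb=load("side0.png")
for A,B in [((179.1,222.2),(239.9,232.9)),((204,227.4),(255.7,219.5))]: print(tri([ray(pa,A),ray(pb,B)]))
for X in [(.517,-.224,.03),(.508,-.375,.03),(.464,.103,.058)]: print(proj(p,X))
E
```

```text
0.8167 [ 0.38632579 -0.34724171  0.29997118] [6.34210618e-04 8.24531896e-01 5.65809986e-01 2.41061313e-03] [2.73958958 2.27826501 0.45518628] [-0.88954699  0.1922046   0.05366151  1.43060436  0.00470472  1.04921472]
[[0.36, 0.933, 0.005], [0.933, -0.36, 0.002], [0.003, 0.004, -1.0]] [[0.929, 0.356, 0.103, 0.408], [-0.371, 0.891, 0.261, -0.286], [0.001, -0.281, 0.96, 0.442], [0.0, 0.0, 0.0, 1.0]] [[340.25155509   0.         258.57340705]
 [  0.         340.25155509 190.43403394]
 [  0.           0.           1.        ]] [-0.08961965  0.          0.          0.          0.        ]
(array([0.47420978, 0.14213124, 0.05613891]), [np.float64(0.9131993780938076), np.float64(0.9131993780938757)])
(array([0.46032965, 0.06492908, 0.06644498]), [np.float64(1.2652814048156522), np.float64(1.2652814048156706)])
[328.02877889   2.88973701]
[361.90467101 131.2450957 ]
[ 174.61873494 -237.88218879]
```

step_arm(
  moves=[
    [[42,-8,0],[0,0,-0.03],30],
    [[84,-16,0],[0,0,-0.06],30],
    [[126,-24,0],[0,0,-0.09],30],
    [[168,-32,0],[0,0,-0.12],30],
    [[210,-40,0],[0,0,-0.15],30],
    [[250,-48,0],[0,0,-0.18],30],
    [[290,-56,0],[0,0,-0.18],30],
    [[330,-64,0],[0,0,-0.18],30],
  ],
)

```text
clock: 1.48
tcp_pos: [0.4441, -0.0245, 0.2983]
orientation: [-0.0, 0.776, 0.63, -0.0]
wrist_force: [1.2, 0.2, 0.3]
finger_gap: 0.03
grip_force: 0.0
```

```bash
python3 - <<'E'
from h import *
w,p=snap("wrist","w1.png"); s=telemetry.get_state(); print(s["clock"],s["tcp_pos"],s["wrist_force"],s["joint_pos"]); print(rot().as_matrix().round(3).tolist())
for X in [(.517,-.224,.03),(.474,.142,.0585),(.46,.065,.0585)]: print(proj(p,X))
E
```

```text
1.5333 [ 0.44456294 -0.01756085  0.298398  ] [4.09135477e-01 3.66665111e+00 2.47637896e-03] [-0.22351575  0.04750147 -0.11654017  1.40744945  0.00472185  1.54659234]
[[0.198, 0.98, 0.0], [0.98, -0.198, 0.005], [0.005, -0.001, -1.0]]
[339.57821798 282.06791263]
[253.34333038  -4.86277858]
[255.51560271  73.11514141]
```

View pics/w1.png

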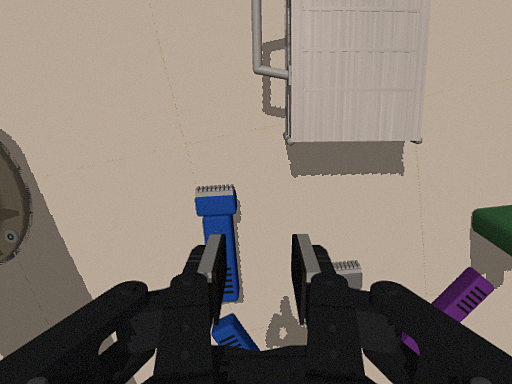

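The picture shows the case handle bar in column 257 with its near corner at (257,70). The case's near-side corners are at (288,140) and (420,140). The real trimmer's steel head is just visible at (345,268). I take a second wrist view farther along for height.

step_arm(
  moves=[
    [[30,0,0],[0,0,0],26],
    [[60,0,0],[0,0,0],26],
    [[90,0,0],[0,0,0],26],
    [[90,0,0],[0,0,0],26],
    [[90,0,0],[0,0,0],26],
  ],
)

```text
clock: 1.95
tcp_pos: [0.4626, 0.0629, 0.298]
orientation: [-0.0, 0.775, 0.632, -0.001]
wrist_force: [-1.2, -1.0, -0.2]
finger_gap: 0.0259
grip_force: 0.0
```

```bash
python3 - <<'E'
from h import *
w,p=snap("wrist","w2.png"); s=telemetry.get_state(); print(s["clock"],s["tcp_pos"],s["qvel"].round(3)); print(rot().as_matrix().round(3).tolist())
E
```

```text
2.0 [0.46259798 0.06202846 0.29807059] [-0.032 -0.006 -0.003  0.    -0.001  0.   ]
[[0.203, 0.979, -0.001], [0.979, -0.203, -0.0], [-0.001, -0.001, -1.0]]
```

View pics/w2.png

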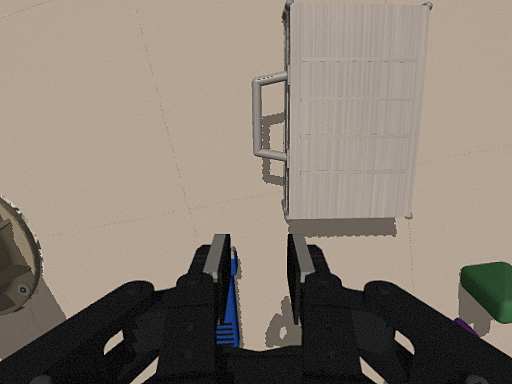

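This view shows the whole lid: front corners (290,4) and (289,217), rear corners (429,4) and (411,217). The bar runs along column 256 from row 80 to row 152.

```bash
python3 - <<'E'
from h import *
_,p1=load("w1.png"); _,p2=load("w2.png"); _,pa=load("top0.png"); _,pb=load("side0.png")
for n,A,B in [("hnear",(257,70),(256.5,153)),("FN",(289,141),(289,217)),("RN",(420,141),(411,217))]: print(n,tri([ray(p1,A),ray(p2,B)]))
P={n:plane(p2,uv,.07) for n,uv in [("FN",(289,217)),("RN",(411,217)),("FF",(290,4)),("RF",(429,4))]}
for n in P: print(n,P[n].round(4))
print("w",[np.linalg.norm(P[a]-P[b]).round(4) for a,b in [("FN","FF"),("RN","RF"),("FN","RN"),("FF","RF")]])
y=P["FF"]-P["FN"]+P["RF"]-P["RN"]; x=P["RN"]-P["FN"]+P["RF"]-P["FF"]
print("yaw",np.arctan2(-y[0],y[1]),np.arctan2(x[1],x[0]),"centre",sum(P.values())/4)
h1,h2=plane(p2,(256,80),.0585),plane(p2,(256,152),.0585);print(h1,h2,(h1+h2)/2,np.arctan2(-(h1-h2)[0],(h1-h2)[1]))
E
```

```text
hnear (array([0.46188928, 0.06770232, 0.06173551]), [np.float64(0.31673015942742916), np.float64(0.31673015942750826)])
FN (array([ 0.48251628, -0.01359366,  0.06470365]), [np.float64(1.238082124589716), np.float64(1.2380821245896156)])
RN (array([ 0.62532624, -0.04180395,  0.0689716 ]), [np.float64(0.4240175904001293), np.float64(0.42401759040021114)])
FN [ 0.4836 -0.0118  0.07  ]
RN [ 0.6254 -0.0415  0.07  ]
FF [0.5256 0.211  0.07  ]
RF [0.6667 0.1866 0.07  ]
w [np.float64(0.2267), np.float64(0.2318), np.float64(0.1448), np.float64(0.1432)]
yaw -0.1825480638440971 -0.18898711559289405 centre [0.57531118 0.08606756 0.07      ]
[0.47707382 0.14530348 0.0585    ] [0.46111926 0.0684506  0.0585    ] [0.46909654 0.10687704 0.0585    ] -0.20469123630942104
```

step_arm(
  moves=[
    [[25,-2,40],[0,0,-0.015],26],
    [[45,-2,80],[0,0,-0.015],26],
    [[45,-2,120],[0,0,-0.015],26],
    [[45,-2,160],[0,0,-0.015],26],
    [[45,-2,195],[0,0,-0.015],26],
    [[45,-2,225],[0,0,-0.015],26],
    [[45,-2,245],[0,0,-0.015],26],
    [[45,-2,255],[0,0,-0.015],26],
  ],
)

```text
clock: 2.67
tcp_pos: [0.4676, 0.1046, 0.0405]
orientation: [-0.001, 0.772, 0.635, -0.002]
wrist_force: [-0.4, -0.8, -0.1]
finger_gap: 0.0259
grip_force: 0.0
```

step_arm(
  moves=[
    [[0,0,0],[0,0,0],20],
    [[0,0,0],[0,0,0],10],
    [[0,0,0],[0,0,0],0],
    [[0,0,0],[0,0,0],0],
    [[0,0,0],[0,0,0],0],
    [[0,0,0],[0,0,0],0],
  ],
  grip_force=25,
)

```text
clock: 3.17
tcp_pos: [0.4691, 0.1055, 0.0442]
orientation: [0.0, 0.771, 0.636, -0.001]
wrist_force: [-4.8, -3.3, -2.4]
finger_gap: 0.0091
grip_force: 24.3
```

```bash
python3 - <<'E'
from h import *
s=telemetry.get_state(); print(s["clock"],s["tcp_pos"],s["wrist_force"],s["finger_gap"],s["grip_force"]); print(rot().as_matrix().round(3).tolist())
Rm=rot().as_matrix(); X=np.array([.9826,-.186,0]);Z=np.array([0,0,1])
f=lambda th: 179.4*(-np.cos(th+.067)*X+np.sin(th+.067)*Z)
for th in np.arange(.1,1.91,.1): print(round(th,2),(Rm.T@(f(th)-f(0))).round(0))
E
```

```text
3.1667 [0.46908264 0.10550929 0.04417946] [-4.80329839 -3.33363941 -2.35361914] 0.009060698775412702 24.31865304708481
[[0.19, 0.982, -0.001], [0.982, -0.19, -0.002], [-0.002, -0.001, -1.0]]
0.1 [ -0.   2. -18.]
0.2 [ -0.   6. -35.]
0.3 [ -0.  11. -52.]
0.4 [ -0.  19. -69.]
0.5 [ -0.  28. -84.]
0.6 [ -0.  38. -99.]
0.7 [   0.   50. -113.]
0.8 [   0.   63. -125.]
0.9 [   0.   77. -136.]
1.0 [   0.   92. -145.]
1.1 [   0.  108. -153.]
1.2 [   0.  125. -159.]
1.3 [   0.  143. -164.]
1.4 [   0.  160. -167.]
1.5 [   0.  178. -168.]
1.6 [   1.  196. -167.]
1.7 [   1.  214. -164.]
1.8 [   1.  231. -160.]
1.9 [   1.  248. -154.]
```

step_arm(
  moves=[
    [[0,1,-9],[0,0,0],0],
    [[0,4,-26],[0,0,0],0],
    [[0,9,-44],[0,0,0],0],
    [[0,15,-61],[0,0,0],0],
    [[0,23,-77],[0,0,0],0],
    [[0,33,-92],[0,0,0],0],
    [[0,44,-106],[0,0,0],0],
    [[0,50,-113],[0,0,0],0],
  ],
)

```text
clock: 3.83
tcp_pos: [0.5196, 0.0959, 0.1601]
orientation: [0.001, 0.771, 0.636, 0.0]
wrist_force: [-5.1, -3.1, -1.2]
finger_gap: 0.0087
grip_force: 24.4
```

step_arm(
  moves=[
    [[0,13,-12],[0,0,0],0],
    [[0,27,-23],[0,0,0],0],
    [[0,42,-32],[0,0,0],0],
    [[0,58,-40],[0,0,0],0],
    [[0,75,-46],[0,0,0],0],
    [[0,93,-51],[0,0,0],0],
    [[0,110,-54],[0,0,0],0],
    [[0,128,-55],[0,0,0],0],
  ],
)

```text
clock: 4.5
tcp_pos: [0.6462, 0.072, 0.2156]
orientation: [0.002, 0.771, 0.636, 0.002]
wrist_force: [-2.0, -0.6, 0.8]
finger_gap: 0.0087
grip_force: 24.6
```

step_arm(
  moves=[
    [[0,18,1],[0,0,0],0],
    [[0,36,4],[0,0,0],0],
    [[0,50,8],[0,0,0],0],
    [[0,50,8],[0,0,0],0],
    [[0,50,8],[0,0,0],0],
  ],
)

```text
clock: 4.92
tcp_pos: [0.6971, 0.0623, 0.2066]
orientation: [0.003, 0.771, 0.636, 0.003]
wrist_force: [3.5, -1.8, 4.9]
finger_gap: 0.0087
grip_force: 25.9
```

```bash
python3 - <<'E'
from h import *
b,pb=snap("side","side1.png")
s=telemetry.get_state(); print(s["clock"],s["tcp_pos"],s["wrist_force"],s["finger_gap"],s["joint_pos"].round(2))
E
```

```text
4.9667 [0.69652146 0.06244916 0.20678546] [ 3.89494251 -1.63865939  6.0125149 ] 0.00867883307066316 [-0.02  0.57  0.38  1.37 -0.    1.74]
```

View pics/side1.png

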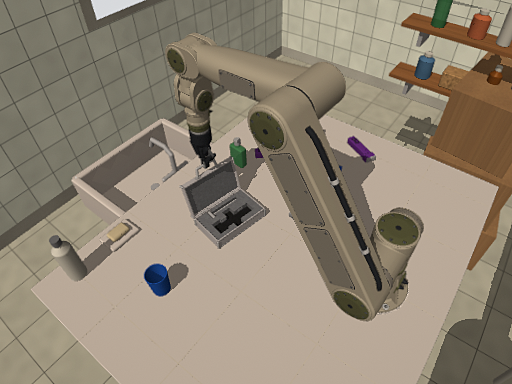

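The lid stands open, leaning slightly back, and the case interior shows at (230,215). I release and go up.

step_arm(
  moves=[
    [[0,0,0],[0,0,0],26],
    [[0,0,0],[0,0,0],26],
    [[0,0,-20],[0,0,0],26],
    [[0,0,-55],[0,0,0],26],
    [[-20,-25,-90],[0,0,0],40],
    [[-50,-60,-110],[0,0,0],60],
    [[-85,-90,-110],[0,0,0],85],
    [[-120,-105,-110],[0,0,0],85],
  ],
)

```text
clock: 5.63
tcp_pos: [0.574, -0.0238, 0.3151]
orientation: [0.0, 0.77, 0.638, 0.001]
wrist_force: [0.9, -1.3, -0.3]
finger_gap: 0.073
grip_force: 0.0
```

step_arm(
  moves=[
    [[-20,0,0],[0,0,0],85],
    [[-40,0,0],[0,0,0],85],
    [[-40,0,0],[0,0,0],85],
    [[-40,0,0],[0,0,0],85],
  ],
)

```text
clock: 5.97
tcp_pos: [0.5676, -0.0646, 0.3132]
orientation: [-0.001, 0.772, 0.636, -0.0]
wrist_force: [0.2, 0.5, -0.7]
finger_gap: 0.0847
grip_force: 0.0
```

```bash
python3 - <<'E'
from h import *
w,p=snap("wrist","w3.png")
s=telemetry.get_state(); print(s["clock"],s["tcp_pos"],s["wrist_force"],s["finger_gap"],s["joint_pos"].round(2)); print(rot().as_matrix().round(3).tolist())
E
```

```text
6.0167 [ 0.56800574 -0.06397617  0.31306326] [0.52150705 0.45902062 0.03930651] 0.08505070336758293 [-0.25  0.3   0.23  1.5   0.    1.51]
[[0.19, 0.982, -0.001], [0.982, -0.19, 0.001], [0.001, -0.001, -1.0]]
```

View pics/w3.png

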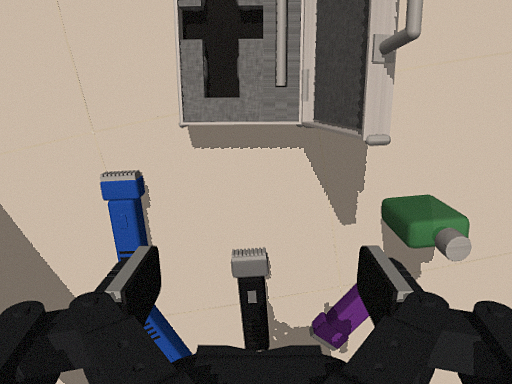

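The open case shows the channel's tail end at row 97, columns 204–240, and the notch at rows 10–38. The near front corner is at (182,124), and the black trimmer's head is at (249,262). Now I go back to see the whole trimmer.

step_arm(
  moves=[
    [[-40,0,0],[0,0,0],85],
    [[-80,0,0],[0,0,0],85],
    [[-120,-5,0],[0,0,0],85],
    [[-160,-10,0],[0,0,0],85],
    [[-200,-15,0],[0,0,0],85],
    [[-235,-15,0],[0,0,0],85],
    [[-235,-15,0],[0,0,0],85],
    [[-235,-15,0],[0,0,0],85],
  ],
)

```text
clock: 6.68
tcp_pos: [0.5093, -0.2929, 0.3122]
orientation: [-0.001, 0.772, 0.636, 0.0]
wrist_force: [0.3, 0.1, -0.4]
finger_gap: 0.085
grip_force: 0.0
```

```bash
python3 - <<'E'
from h import *
w,p=snap("wrist","w4.png")
s=telemetry.get_state(); print(s["clock"],s["tcp_pos"],s["joint_pos"].round(2)); print(rot().as_matrix().round(3).tolist())
E
```

```text
6.7333 [ 0.50960015 -0.29162889  0.31247825] [-0.66  0.33  0.27  1.51  0.    1.11]
[[0.19, 0.982, -0.001], [0.982, -0.19, 0.001], [0.001, -0.001, -1.0]]
```

View pics/w4.png

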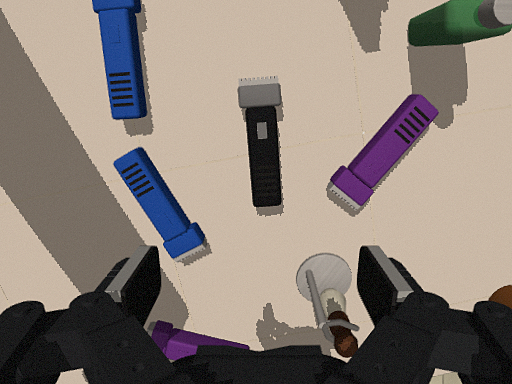

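The black trimmer's head is at (260,92) and its tail end at (267,206). The brush holder at (325,300) is well clear of it.

```bash
python3 - <<'E'
from h import *
w3,p3=load("w3.png"); w4,p4=load("w4.png")
for A,B in [((233,249),(239,79)),((266,248),(278,78)),((233,277),(240,108)),((268,276),(281,106)),((252,303),(262.5,137)),]: print(tri([ray(p3,A),ray(p4,B)]))
m=np.zeros(w4.shape[:2],np.uint8); m[100:225,225:300]=(w4[100:225,225:300].max(2)<70)*255
m=cv2.morphologyEx(m,cv2.MORPH_CLOSE,np.ones((15,15)))
c=max(cv2.findContours(m,0,1)[0],key=cv2.contourArea); print(cv2.boundingRect(c))
L=[];
for r in range(118,196,3):
    xs=np.where(m[r]>0)[0]; a=plane(p4,(xs.min(),r),.032);b=plane(p4,(xs.max()+1,r),.032); L.append(np.r_[(a+b)[:2]/2,np.linalg.norm(a-b)])
L=np.array(L); k=np.polyfit(L[:,1],L[:,0],1); print("x(y)",k,"yaw",-np.arctan(k[0]),"width",np.median(L[:,2]),L[[0,-1]])
for uv in [(267,206),(260,79)]: print(plane(p4,uv,.034))
E
```

```text
(array([ 0.50258731, -0.2024227 ,  0.00714485]), [np.float64(0.6424136370515056), np.float64(0.6424136370514922)])
(array([ 0.55044321, -0.21045393,  0.00637207]), [np.float64(0.05947311200064264), np.float64(0.05947311200052162)])
(array([ 0.49699628, -0.23718607,  0.02562755]), [np.float64(0.017164156102896934), np.float64(0.01716415610305654)])
(array([ 0.54673205, -0.24434979,  0.02695689]), [np.float64(0.221854655954453), np.float64(0.22185465595456064)])
(array([ 0.51742529, -0.27584826,  0.03938803]), [np.float64(0.24293641139478045), np.float64(0.24293641139463543)])
(241, 103, 41, 104)
x(y) [0.12113248 0.55148891] yaw -0.12054518349784223 width 0.03751199175174404 [[ 0.52074444 -0.25377636  0.03787948]
 [ 0.50899356 -0.34890551  0.03756458]]
[ 0.50642568 -0.365815    0.034     ]
[ 0.52769542 -0.20834465  0.034     ]
```

Checks: width 37.5 mm, handle 126 mm, heights about 26–39 mm. The origin is about (0.5165, -0.2855) with yaw -0.12. I descend.

step_arm(
  moves=[
    [[7,6,40],[0,0,-0.07],65],
    [[7,6,80],[0,0,-0.07],65],
    [[7,6,120],[0,0,-0.07],65],
    [[7,6,160],[0,0,-0.07],65],
    [[7,6,200],[0,0,-0.07],65],
    [[7,6,235],[0,0,-0.07],65],
    [[7,6,260],[0,0,-0.07],65],
    [[7,6,275],[0,0,-0.07],65],
  ],
)

```text
clock: 7.4
tcp_pos: [0.5155, -0.2823, 0.0345]
orientation: [-0.003, 0.747, 0.664, -0.0]
wrist_force: [-0.4, 0.4, 0.5]
finger_gap: 0.0649
grip_force: 0.0
```

step_arm(
  moves=[
    [[0,0,10],[0,0,0],65],
    [[0,0,20],[0,0,0],65],
    [[0,0,29],[0,0,0],65],
    [[0,0,32],[0,0,0],65],
    [[0,0,32],[0,0,0],65],
  ],
)

```text
clock: 7.82
tcp_pos: [0.5168, -0.2862, 0.006]
orientation: [-0.0, 0.748, 0.663, -0.0]
wrist_force: [-0.3, -0.0, -0.4]
finger_gap: 0.0651
grip_force: 0.0
```

step_arm(
  moves=[
    [[0,0,1],[0,0,0],50],
    [[0,0,2],[0,0,0],42],
    [[0,0,2],[0,0,0],30],
    [[0,0,2],[0,0,0],25],
    [[0,0,2],[0,0,0],25],
    [[0,0,2],[0,0,0],25],
    [[0,0,2],[0,0,0],25],
    [[0,0,2],[0,0,0],25],
  ],
  grip_force=60,
)

```text
clock: 8.48
tcp_pos: [0.5172, -0.2872, 0.0051]
orientation: [0.001, 0.749, 0.663, 0.0]
wrist_force: [-0.9, -0.7, 6.0]
finger_gap: 0.0369
grip_force: 62.4
```

step_arm(
  moves=[
    [[0,0,-20],[0,0,0],25],
    [[0,0,-55],[0,0,0],25],
    [[0,0,-95],[0,0,0],25],
    [[0,0,-135],[0,0,0],25],
    [[0,0,-175],[0,0,0],25],
    [[0,0,-210],[0,0,0],25],
    [[0,0,-220],[0,0,0],25],
    [[0,0,-220],[0,0,0],25],
  ],
)

```text
clock: 9.15
tcp_pos: [0.5181, -0.2877, 0.2276]
orientation: [0.003, 0.749, 0.663, 0.001]
wrist_force: [1.2, 0.1, -1.7]
finger_gap: 0.0371
grip_force: 61.8
```

```bash
python3 - <<'E'
from h import *
s=telemetry.get_state(); print(s["clock"],s["tcp_pos"],s["wrist_force"],s["ft_torque"],s["finger_gap"],s["grip_force"]); print(rot().as_matrix().round(4).tolist())
E
```

```text
9.15 [ 0.51811191 -0.28767436  0.22759381] [ 1.1615528   0.14127115 -1.65518572] [-0.03540969 -0.00544916  0.05895889] 0.03711323575265245 61.778937578201294
[[0.1208, 0.9927, 0.0052], [0.9927, -0.1208, -0.0039], [-0.0032, 0.0056, -1.0]]
```

Held: gap 37 mm, weight about 2 N. I measure the cutout in w3 and take a wrist view of the held trimmer.

```bash
python3 - <<'E'
from h import *
w5,p5=snap("wrist","w5.png"); w3,p3=load("w3.png")
C=np.array([.5753,.0861]); yw=-.187
def tocase(P): d=P[:2]-C; return np.array([d[0]*np.cos(yw)+d[1]*np.sin(yw),-d[0]*np.sin(yw)+d[1]*np.cos(yw)])*1e3
for n,uv,z in [("rimFN",(181,124),.046),("rimRN",(301,122),.046),("chTailL",(204,97),.042),("chTailR",(240,97),.042),("notchFL",(183,38),.042)]: print(n,tocase(plane(p3,uv,z)).round(1))
g=cv2.cvtColor(w3,6)
big=np.hstack([cv2.resize(w3[0:140,165:310],(435,420),interpolation=2),cv2.resize(w5[60:340,140:380],(360,420))])
cv2.imwrite("pics/c5.png",big[:,:,::-1])
E
```

```text
rimFN [ -71.7 -114.4]
rimRN [  71.4 -113.1]
chTailL [-43.4 -83.4]
chTailR [ -0.8 -83.9]
notchFL [-64.9 -16.8]
```

View pics/c5.png

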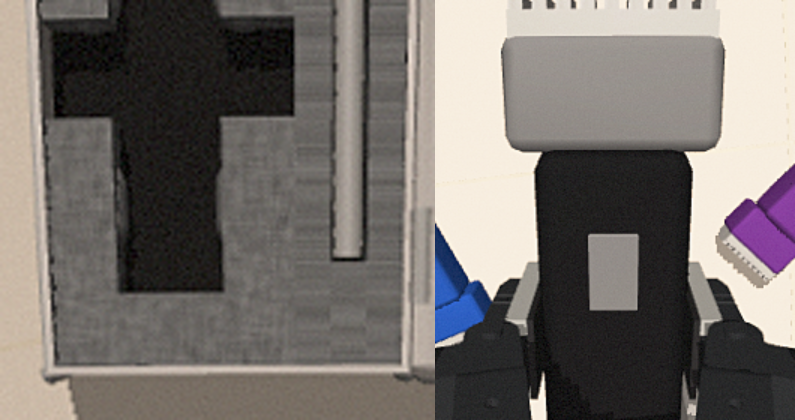

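The left half shows the empty cutout, agreeing with the predicted case frame to about 1 mm. The right half shows the trimmer held straight, with the head's back edge at w5 row 160, columns 187–331.

```bash
python3 - <<'E'
from h import *
_,p5=load("w5.png"); s=telemetry.get_state(); t=s["tcp_pos"]; Rm=rot().as_matrix()
f=lambda uv,h:(Rm.T@(plane(p5,uv,t[2]-.005+h)-t)*1e3).round(1)
for n,uv,h in [("junction",(259,160),.032),("headL",(187,127),.028),("headR",(331,127),.028),("headfront top",(259,84),.03),("hL1",(208,175),.034),("hR1",(310,175),.034),("hL2",(213.3,306),.034),("hR2",(308.7,306),.034)]: print(n,f(uv,h))
C=np.array([.5753,.0861]); X=np.array([np.cos(.187),-np.sin(.187)])
bed=C-.022*X; print("bed",bed)
# target tool orientation: tool y along X
print("turn world", np.arctan2(X[1],X[0])-np.arctan2(Rm[1,1],Rm[0,1]))
d=np.r_[bed-t[:2],0]; print("delta tool",(Rm.T@d*1e3).round(1),t)
E
```

```text
junction [ 47.3   1.8 -27. ]
headL [ 58.5 -23.7 -23.1]
headR [ 58.5  27.5 -23. ]
headfront top [ 73.1   1.8 -25.1]
hL1 [ 42.4 -16.  -29.1]
hR1 [ 42.4  19.7 -29. ]
hL2 [-11.3 -16.4 -29. ]
hR2 [-11.5  21.7 -28.9]
bed [0.55368354 0.09019006]
turn world -0.06591642404210526
delta tool [378.7  -9.2  -0.4] [ 0.51705717 -0.28689399  0.22467334]
```

step_arm(
  moves=[
    [[35,-1,0],[0,0,0.01],25],
    [[75,-2,0],[0,0,0.02],25],
    [[115,-3,0],[0,0,0.03],25],
    [[155,-5,0],[0,0,0.04],25],
    [[195,-6,0],[0,0,0.05],25],
    [[235,-7,10],[0,0,0.066],25],
    [[275,-8,20],[0,0,0.066],25],
    [[310,-9,30],[0,0,0.066],25],
  ],
)

```text
clock: 9.87
tcp_pos: [0.543, 0.0249, 0.1904]
orientation: [-0.002, 0.77, 0.638, -0.002]
wrist_force: [0.4, -0.9, -3.0]
finger_gap: 0.0371
grip_force: 61.6
```

step_arm(
  moves=[
    [[30,-6,20],[0,0,0],25],
    [[52,-6,40],[0,0,0],25],
    [[60,-6,60],[0,0,0],25],
    [[63,-6,75],[0,0,0],25],
    [[63,-6,80],[0,0,0],25],
    [[63,-6,80],[0,0,0],25],
    [[63,-6,80],[0,0,0],25],
  ],
)

```text
clock: 10.45
tcp_pos: [0.5498, 0.0849, 0.1127]
orientation: [-0.001, 0.77, 0.638, -0.001]
wrist_force: [-0.6, 0.3, -1.3]
finger_gap: 0.037
grip_force: 61.6
```

```bash
python3 - <<'E'
from h import *
w6,p6=snap("wrist","w6.png"); s=telemetry.get_state(); t=s["tcp_pos"]; Rm=rot().as_matrix()
print(s["clock"],t,Rm.round(4).tolist(),s["wrist_force"],s["finger_gap"])
d=np.array([.5516,.0893,t[2]])-t; print((Rm.T@d*1e3).round(1),"turn",-.187-np.arctan2(Rm[1,1],Rm[0,1]))
E
```

```text
10.5 [0.55073672 0.08473457 0.11383089] [[0.1867, 0.9824, -0.0008], [0.9824, -0.1867, -0.0002], [-0.0003, -0.0008, -1.0]] [ 0.44933107  0.77167909 -1.20047469] 0.03735819201498294
[ 4.6 -0.  -0. ] turn 0.0008055510577829605
```

View pics/w6.png

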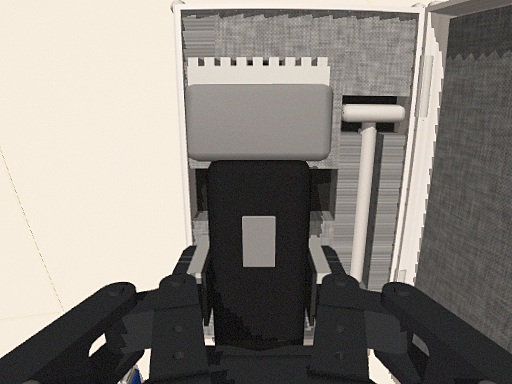

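The trimmer hovers over the cutout. The far front rim corner is at (177,7), and the notch's far edge is at row 169, columns 190–336.

```bash
python3 - <<'E'
from h import *
_,p=load("w6.png"); s=telemetry.get_state(); t=s["tcp_pos"]
C=np.array([.5753,.0861]); yw=-.187
def tocase(P): d=P[:2]-C; return (np.array([d[0]*np.cos(yw)+d[1]*np.sin(yw),-d[0]*np.sin(yw)+d[1]*np.cos(yw)])*1e3).round(1)
for n,uv,z,e in [("rimFF",(177,7),.046,(-72,115)),("rimRF",(421,6),.046,(72,115)),("notchL",(191,169),.042,(-69,18)),("notchR",(336,169),.042,(27,18)),("junction",(260,160),t[2]+.027,"held"),("tip",(260,84),t[2]+.025,"held"),("tcp",None,0,0)]: print(n,tocase(plane(p,uv,z)) if uv else tocase(t),e)
E
```

```text
rimFF [-70.8 112.9] (-72, 115)
rimRF [ 69.3 115.1] (72, 115)
notchL [-67.8  17.4] (-69, 18)
notchR [25.3 17.5] (27, 18)
junction [-23.6  42.8] held
tip [-23.6  67.7] held
tcp [-23.9  -5.9] 0
```

step_arm(
  moves=[
    [[3,1,5],[0,0,0],25],
    [[3,1,20],[0,0,0],25],
    [[3,1,35],[0,0,0],25],
    [[3,1,48],[0,0,0],25],
    [[3,1,58],[0,0,0],25],
    [[3,1,62],[0,0,0],25],
    [[3,1,62],[0,0,0],25],
  ],
  grip_force=90,
)

```text
clock: 11.08
tcp_pos: [0.5521, 0.0878, 0.0515]
orientation: [-0.0, 0.77, 0.638, -0.0]
wrist_force: [-0.3, -0.5, -2.0]
finger_gap: 0.0366
grip_force: 93.7
```

step_arm(
  moves=[
    [[0,0,3],[0,0,0],25],
    [[0,0,6],[0,0,0],25],
    [[0,0,9],[0,0,0],25],
    [[0,0,12],[0,0,0],25],
    [[0,0,12],[0,0,0],25],
  ],
)

```text
clock: 11.5
tcp_pos: [0.5522, 0.088, 0.0396]
orientation: [-0.0, 0.77, 0.638, -0.0]
wrist_force: [-0.2, -0.2, -1.3]
finger_gap: 0.0368
grip_force: 93.7
```

step_arm(
  moves=[
    [[0,0,3],[0,0,0],25],
    [[0,0,6],[0,0,0],25],
    [[0,0,9],[0,0,0],25],
    [[0,0,9],[0,0,0],25],
  ],
)

```text
clock: 11.83
tcp_pos: [0.5526, 0.0885, 0.0318]
orientation: [-0.0, 0.77, 0.638, 0.001]
wrist_force: [-2.6, 2.4, 3.3]
finger_gap: 0.0366
grip_force: 94.8
```

step_arm(
  moves=[
    [[0,0,2],[0,0,0],25],
    [[0,0,4],[0,0,0],25],
    [[0,0,5],[0,0,0],25],
    [[0,0,5],[0,0,0],25],
  ],
)

```text
clock: 12.17
tcp_pos: [0.5529, 0.0888, 0.0272]
orientation: [-0.0, 0.77, 0.638, 0.001]
wrist_force: [-2.2, 3.2, 6.2]
finger_gap: 0.0364
grip_force: 95.3
```

step_arm(
  moves=[
    [[0,0,1],[0,0,0],25],
    [[0,0,2],[0,0,0],25],
    [[0,0,3],[0,0,0],25],
    [[0,0,3],[0,0,0],25],
  ],
)

```text
clock: 12.5
tcp_pos: [0.5529, 0.0888, 0.0271]
orientation: [0.0, 0.77, 0.638, 0.001]
wrist_force: [-10.0, 2.6, 28.1]
finger_gap: 0.0367
grip_force: 97.9
```

Seated: it stopped at the expected height with 28 N. I release and go up to look.

step_arm(
  moves=[
    [[0,0,-3],[0,0,0],25],
    [[0,0,-3],[0,0,0],48],
    [[0,0,-3],[0,0,0],50],
    [[0,0,-3],[0,0,0],50],
    [[0,0,-30],[0,0,0],50],
    [[0,0,-60],[0,0,0],50],
    [[-25,0,-95],[0,0,0],30],
    [[-60,0,-130],[0,0,0],0],
  ],
  grip_force=40,
)

```text
clock: 13.17
tcp_pos: [0.5429, 0.0361, 0.1478]
orientation: [0.0, 0.769, 0.639, 0.0]
wrist_force: [1.4, -0.6, 0.6]
finger_gap: 0.0266
grip_force: 0.0
```

step_arm(
  moves=[
    [[-40,0,-40],[0,0,0],0],
    [[-80,0,-60],[0,0,0],0],
    [[-100,0,-60],[0,0,0],0],
    [[-100,0,-60],[0,0,0],0],
    [[-100,0,-60],[0,0,0],0],
  ],
)

```text
clock: 13.58
tcp_pos: [0.5244, -0.0649, 0.2072]
orientation: [0.001, 0.771, 0.636, 0.0]
wrist_force: [0.1, 0.3, 0.2]
finger_gap: -0.0001
grip_force: 0.0
```

```bash
python3 - <<'E'
from h import *
w,p=snap("wrist","w7.png"); b,pb=snap("side","side2.png"); s=telemetry.get_state(); print(s["clock"],s["tcp_pos"],s["wrist_force"],s["finger_gap"])
cv2.imwrite("pics/c7.png",np.hstack([cv2.resize(w[0:300,130:430],(450,450)),cv2.resize(b[165:250,185:270],(340,450),interpolation=2)])[:,:,::-1])
E
```

```text
13.6833 [ 0.52369138 -0.06269377  0.20584465] [ 0.39665985 -0.2592183   0.23558244] 0.0001093552293173855
```

View pics/c7.png

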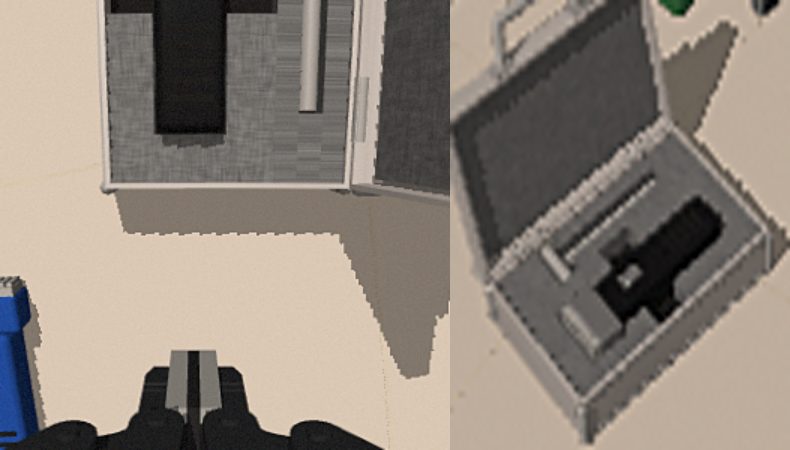

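The trimmer lies in its cutout and looks level. As a check I press with the shut fingertips at tail and head; the tops should be at z about 0.056.

step_arm(
  moves=[
    [[35,1,30],[0,0,0],0],
    [[70,1,60],[0,0,0],0],
    [[106,1,90],[0,0,0],0],
    [[106,1,120],[0,0,0],0],
    [[106,1,138],[0,0,0],0],
    [[106,1,145],[0,0,0],0],
    [[106,1,148],[0,0,0],0],
    [[106,1,150],[0,0,0],0],
  ],
)

```text
clock: 14.35
tcp_pos: [0.5447, 0.0417, 0.0565]
orientation: [-0.0, 0.77, 0.638, -0.0]
wrist_force: [-0.2, -0.0, 0.3]
finger_gap: 0.0001
grip_force: 0.0
```

step_arm(
  moves=[
    [[0,0,1],[0,0,0],0],
    [[0,0,2],[0,0,0],0],
    [[0,0,2],[0,0,0],0],
  ],
)

```text
clock: 14.6
tcp_pos: [0.5459, 0.0408, 0.0563]
orientation: [0.001, 0.77, 0.638, 0.001]
wrist_force: [-1.4, 0.4, 2.1]
finger_gap: -0.0001
grip_force: 1.3
```

step_arm(
  moves=[
    [[0,0,1],[0,0,0],0],
    [[0,0,2],[0,0,0],0],
    [[0,0,2],[0,0,0],0],
  ],
)

```text
clock: 14.85
tcp_pos: [0.5461, 0.0409, 0.0561]
orientation: [0.001, 0.77, 0.638, 0.002]
wrist_force: [-5.0, 1.5, 17.4]
finger_gap: -0.0002
grip_force: 8.5
```

step_arm(
  moves=[
    [[0,0,-12],[0,0,0],0],
    [[40,0,-14],[0,0,0],0],
    [[80,0,-14],[0,0,0],0],
    [[85,0,-9],[0,0,0],0],
    [[85,0,-4],[0,0,0],0],
    [[85,0,-1],[0,0,0],0],
    [[85,0,0],[0,0,0],0],
    [[85,0,0],[0,0,0],0],
  ],
)

```text
clock: 15.52
tcp_pos: [0.5613, 0.1257, 0.056]
orientation: [-0.001, 0.77, 0.638, 0.003]
wrist_force: [-5.5, 7.4, 20.6]
finger_gap: -0.0001
grip_force: 10.5
```

Both ends contact at 0.056, so it is level and home. Next I regrasp the lid handle, released at about (0.697, 0.062).

step_arm(
  moves=[
    [[0,0,-40],[0,0,0],0],
    [[0,0,-80],[0,0,0],26],
    [[0,0,-120],[0,0,0],26],
    [[-5,10,-160],[0,0,0],26],
    [[-15,30,-195],[0,0,0],26],
    [[-20,50,-225],[0,0,0],26],
    [[-25,75,-245],[0,0,0],26],
    [[-30,105,-255],[0,0,0],26],
  ],
)

```text
clock: 16.18
tcp_pos: [0.6587, 0.0734, 0.3125]
orientation: [0.002, 0.771, 0.637, 0.002]
wrist_force: [1.1, -0.2, -0.2]
finger_gap: 0.0263
grip_force: 0.0
```

step_arm(
  moves=[
    [[-7,25,0],[0,0,0],26],
    [[-7,39,0],[0,0,0],26],
    [[-7,39,0],[0,0,0],26],
    [[-7,39,0],[0,0,0],26],
  ],
)

```text
clock: 16.52
tcp_pos: [0.695, 0.0596, 0.3061]
orientation: [-0.001, 0.771, 0.637, -0.001]
wrist_force: [0.1, -0.6, -0.4]
finger_gap: 0.0258
grip_force: 0.0
```

```bash
python3 - <<'E'
from h import *
w,p=snap("wrist","w8.png"); b,pb=snap("side","side3.png"); s=telemetry.get_state(); t=s["tcp_pos"];Rm=rot().as_matrix(); print(s["clock"],t,s["wrist_force"],s["finger_gap"])
print((Rm.T@(np.array([.6965,.0624,.2066])-t)*1e3).round(1),-.187-np.arctan2(Rm[1,1],Rm[0,1]))
cv2.imwrite("pics/c8.png",np.hstack([cv2.resize(w,(512,384)),cv2.resize(b[130:226,170:242],(288,384),interpolation=2)])[:,:,::-1])
E
```

```text
16.6167 [0.69401718 0.06088156 0.30734659] [-0.024891    0.48266523  0.01745102] 0.02607038891190081
[  2.    2.3 100.7] 0.0007581878054888358
```

View pics/c8.png

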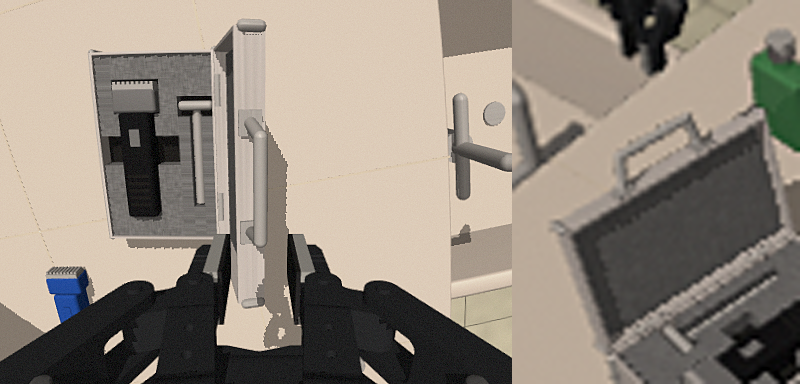

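The whole trimmer sits in its cutout, and the bar at column 261 lies between the fingers. I have now viewed 12 pictures, over the limit of 10, so I work by numbers from here. I descend and grip.

step_arm(
  moves=[
    [[2,2,25],[0,0,0],26],
    [[2,2,50],[0,0,0],26],
    [[2,2,75],[0,0,0],26],
    [[2,2,92],[0,0,0],26],
    [[2,2,100],[0,0,0],26],
    [[2,2,100],[0,0,0],26],
  ],
)

```text
clock: 17.12
tcp_pos: [0.6952, 0.0635, 0.2059]
orientation: [-0.001, 0.77, 0.638, -0.002]
wrist_force: [-0.5, -0.7, 0.2]
finger_gap: 0.0258
grip_force: 0.0
```

step_arm(
  moves=[
    [[0,0,0],[0,0,0],15],
    [[0,0,0],[0,0,0],5],
    [[0,0,0],[0,0,0],0],
    [[0,0,0],[0,0,0],0],
    [[0,0,0],[0,0,0],0],
  ],
  grip_force=25,
)

```text
clock: 17.53
tcp_pos: [0.6981, 0.0632, 0.2092]
orientation: [0.001, 0.77, 0.638, 0.001]
wrist_force: [-0.5, 0.7, 3.6]
finger_gap: 0.0087
grip_force: 26.7
```

step_arm(
  moves=[
    [[0,-14,-3],[0,0,0],0],
    [[0,-32,-6],[0,0,0],0],
    [[0,-50,-7],[0,0,0],0],
    [[0,-68,-6],[0,0,0],0],
    [[0,-85,-3],[0,0,0],0],
    [[0,-103,2],[0,0,0],0],
    [[0,-120,8],[0,0,0],0],
    [[0,-136,16],[0,0,0],0],
  ],
)

```text
clock: 18.2
tcp_pos: [0.565, 0.0886, 0.1956]
orientation: [0.002, 0.77, 0.638, 0.003]
wrist_force: [-3.3, 0.7, 12.0]
finger_gap: 0.0085
grip_force: 28.7
```

step_arm(
  moves=[
    [[0,-15,9],[0,0,0],0],
    [[0,-29,20],[0,0,0],0],
    [[0,-42,32],[0,0,0],0],
    [[0,-54,46],[0,0,0],0],
    [[0,-64,61],[0,0,0],0],
    [[0,-73,76],[0,0,0],0],
    [[0,-81,93],[0,0,0],0],
    [[0,-86,110],[0,0,0],0],
  ],
)

```text
clock: 18.87
tcp_pos: [0.4757, 0.1056, 0.0813]
orientation: [-0.002, 0.77, 0.638, -0.001]
wrist_force: [-7.4, 4.1, 4.5]
finger_gap: 0.0085
grip_force: 30.5
```

step_arm(
  moves=[
    [[0,-2,8],[0,0,0],0],
    [[0,-4,17],[0,0,0],0],
    [[0,-5,26],[0,0,0],0],
    [[0,-6,35],[0,0,0],0],
    [[0,-6,35],[0,0,0],0],
  ],
)

```text
clock: 19.28
tcp_pos: [0.4693, 0.1067, 0.0445]
orientation: [-0.003, 0.77, 0.638, -0.002]
wrist_force: [-6.7, 5.1, -0.8]
finger_gap: 0.0088
grip_force: 30.2
```

step_arm(
  moves=[
    [[0,0,2],[0,0,0],0],
    [[0,0,4],[0,0,0],0],
    [[0,0,5],[0,0,0],0],
    [[0,0,5],[0,0,0],0],
  ],
)

```text
clock: 19.62
tcp_pos: [0.4692, 0.1067, 0.0429]
orientation: [-0.003, 0.77, 0.638, -0.002]
wrist_force: [-15.5, 4.1, 22.7]
finger_gap: 0.0087
grip_force: 32.7
```

step_arm(
  moves=[
    [[0,0,0],[0,0,0],24],
    [[0,0,0],[0,0,0],26],
    [[0,0,-15],[0,0,0],26],
    [[0,0,-40],[0,0,0],26],
    [[0,0,-70],[0,0,0],26],
    [[0,25,-70],[0,0,0],10],
    [[0,55,-60],[0,0,0],0],
    [[0,55,-50],[0,0,0],0],
  ],
)

```text
clock: 20.28
tcp_pos: [0.5353, 0.0942, 0.0935]
orientation: [0.004, 0.771, 0.637, 0.004]
wrist_force: [0.7, 0.5, -1.4]
finger_gap: -0.0002
grip_force: 0.0
```

step_arm(
  moves=[
    [[0,0,5],[0,0,0],0],
    [[0,0,10],[0,0,0],0],
    [[0,0,15],[0,0,0],0],
    [[0,0,18],[0,0,0],0],
    [[0,0,20],[0,0,0],0],
    [[0,0,21],[0,0,0],0],
    [[0,0,21],[0,0,0],0],
  ],
)

```text
clock: 20.87
tcp_pos: [0.5271, 0.0954, 0.0708]
orientation: [0.0, 0.77, 0.638, -0.0]
wrist_force: [0.1, 0.7, 0.1]
finger_gap: -0.0001
grip_force: 0.0
```

step_arm(
  moves=[
    [[0,0,1],[0,0,0],0],
    [[0,0,2],[0,0,0],0],
    [[0,0,3],[0,0,0],0],
    [[0,0,3],[0,0,0],0],
  ],
)

```text
clock: 21.2
tcp_pos: [0.5276, 0.0954, 0.0704]
orientation: [0.001, 0.77, 0.638, 0.001]
wrist_force: [-7.3, -0.9, 20.4]
finger_gap: 0.0003
grip_force: 9.6
```

The lid top is at 0.070, as it should be when shut. I retreat and check numerically.

step_arm(
  moves=[
    [[0,0,-40],[0,0,0],0],
    [[0,0,-80],[0,0,0],0],
    [[-20,-20,-120],[0,0,0],0],
    [[-60,-40,-150],[0,0,0],0],
    [[-100,-50,-170],[0,0,0],0],
    [[-140,-60,-170],[0,0,0],0],
    [[-180,-60,-170],[0,0,0],0],
    [[-180,-60,-170],[0,0,0],0],
  ],
)

```text
clock: 21.87
tcp_pos: [0.4342, -0.0736, 0.2393]
orientation: [0.002, 0.771, 0.637, 0.0]
wrist_force: [1.0, 0.9, -0.2]
finger_gap: 0.0002
grip_force: 0.0
```

```bash
python3 - <<'E'
from h import *
b,pb=snap("side","side9.png"); w,p=snap("wrist","w9.png"); b0,_=load("side0.png"); s=telemetry.get_state(); print(s["clock"],s["tcp_pos"],s["wrist_force"])
for n,(x0,y0,x1,y1) in dict(case=(190,185,270,245),cup=(140,260,175,300),flask=(228,135,248,168),brush=(300,110,325,150)).items():
    d=np.abs(b[y0:y1,x0:x1].astype(int)-b0[y0:y1,x0:x1]).max(2); print(n,(d>40).mean().round(3),d.mean().round(1))
E
```

```text
21.9667 [ 0.43464927 -0.07296462  0.23858311] [ 0.34981845  0.23254743 -0.41559265]
case 0.003 11.9
cup 0.0 9.3
flask 0.0 8.9
brush 0.027 13.9
```

```bash
python3 -c "
from workcell import env; print(env.hand_in())"
```

```text
the job is handed in; nothing more can be done
None
```

The trimmer is home and level in its cutout, the lid is fully shut and released, and the job was handed in at 22 s; the flask, cup and brush holder look unmoved in the before/after side-view comparison, but I viewed 12 pictures, two over the limit of 10.

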